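Unhook the lantern past its sprung keeper and dock it

TASK

Put the lantern on charge: with the lantern's own handle, not with the gripper, gently press the sprung keeper of its hook all the way back, keep it pressed while you lift the handle up out of the hook, and then lower the lantern upright all the way into the round charging dock before you let go of it. Do not strain the hook (the handle should never bear on it with more than about 12 N), keep the gripper itself off the stand and its keeper, and leave the other things on the desk where they are.

Things in the scene. Friction and masses are not known exactly. Their poses are not given: they have to be found in the camera images.
- stand: Fixed steel stand: round base (156 mm across, 11 mm thick), 14 mm post at x = +62 mm, 12 mm arm (z 158 to 170 mm) to the front, ending in a hook of 8 mm round steel in its x-z plane; nose along -x. Origin: on the desk; z up. The arm slides in a clamp: hook and keeper stand clamped up to 9 mm ahead of or behind the x values given at the points below; this is NOT measured: find it by feel.
- hook_seat (a point): On the hook's seat (top of the rod, stand z = 167 mm), where the bar hangs; axes as the stand's. The nose lies over it, underside 13 mm and top 21 mm above the seat, its rounded tip 17.5 mm (+-9) behind (+x of) this point; the front wall 17 mm (+-9) in front. Straight up or forward the bar is trapped. The bar can rise 3 mm before it meets the nose.
- mouth (a point): Middle (+-9 mm in x) of the hook's mouth, 23.5 mm behind (+x of) and 17 mm above hook_seat; axes as the stand's. The 10 mm bar can leave only straight up here, between nose tip and the keeper held fully back, a gap of 12 mm: press the bar back to the keeper's stop, ease off about 1 mm, lift. With the bar's centre 13 mm or more above this point it can go out forward (-x) over the nose.
- keeper_mark (a point): Pin (+-9 mm in x) of the keeper, 3 mm below the seat; axes as the stand's. The keeper is a steel blade 10 mm wide and 3 mm thick that rises from this pin and leans forward until its head rests behind the nose tip; head flared back, up to 29 mm above the seat, all within 9 mm of y = 0. Swings only back (+x), 0.52 rad to a rigid, upright stop. Its spring takes 2 to 5 N from the bar, less higher up; it shuts by itself.
- handle (a point): Centre of the lantern's handle bar: square, 10 mm, black, straight for 90 mm along y (the lantern's y), on two 6 mm legs at y = +-54 mm; rigid with the lantern. At the start it crosses the hook about at its middle, so take it about 34 mm to one side. It lies on the lantern's axis (z, up), 152 mm above the foot and 65 mm above the cap's top.
- lantern: Grey and white lantern, 84 mm across, 87 mm high without the handle, 0.18 to 0.29 kg. Origin: centre of the underside of its foot, on the axis; z up. The foot is round, 66 mm across and 11 mm high, chamfered down to 58 mm at the underside.
- dock_floor (a point): Centre of the recess floor of the fixed round charging dock (black, 104 mm across, 18 mm high). The recess is 70 mm across and 9 mm deep; its floor is 9 mm and its rim 18 mm above the desk. The lantern's foot stands in it at any yaw. z up. Carry the lantern over with its foot about 0.17 m up: a grey drawer cabinet and a mug stand near the way.
- mug_2: Green mug, 96 mm high, a bystander; origin at the centre of its underside.
- glue_stick: Glue stick standing upright, 92 mm high, a bystander; origin at the centre of its underside.
- tape_1: Roll of tape, 92 mm across and 48 mm high, a bystander; origin at the centre of its underside.
- stapler: Stapler, 147 mm long and 47 mm high, a bystander; origin at the centre of its underside.
- remote_1: Black remote control, 163 mm long and 19 mm high, a bystander; origin at the centre of its underside.

How it is judged:
On the way, in this order (a step that is already met when the one before it is completed fails the run):
1. the bar, still below the hook's nose, is pressed back against the keeper (x of handle in the frame of stand above -0.025 m and z of handle in the frame of stand below 0.179 m and contact force between lantern and keeper above 1.5 N), for 0.1 s.
2. the bar is lifted up through the hook's mouth, above the nose (z of handle in the frame of stand above 0.194 m and contact force between the fingers and lantern above 0.5 N), for 0.1 s.
3. the lantern stands in the dock's recess while it is still held (z of lantern in the frame of dock_floor below 0.004 m and horizontal distance between lantern and dock_floor below 0.004 m and contact force between the fingers and lantern above 0.5 N), for 0.1 s.
At the end, for the whole second after the job is handed in: the lantern stands upright (within 0.05 rad), at rest and released in the dock's recess, foot within 4 mm of its centre and 3 mm of its floor (horizontal distance between lantern and dock_floor below 0.004 m and z of lantern in the frame of dock_floor below 0.003 m and angle between handle's own z axis and vertical below 0.05 rad and linear speed of lantern below 0.02 m/s); the robot touches nothing.
It fails at once if the lantern bears on the stand, its hook or keeper with more than 14 N (contact force between lantern and stand above 14 N).
It fails at once if the gripper or arm itself pushes the stand or its keeper (over 1.5 N) (contact force between any of the fingers, the arm and stand above 1.5 N).
It fails at once if the lantern is tipped over 0.5 rad (angle between handle's own z axis and vertical above 0.5 rad).
It fails at once if a bystander is moved more than 20 mm (distance of any of mug_2, glue_stick, tape_1, stapler, remote_1 from where it was at the start of the episode above 0.02 m).
It also fails if it takes over 69 s, if anything falls off the work surface, if the arm or the gripper's body presses on something with over 40 N, if the wrist force passes 120 N, or if a joint passes its speed limit or range.

ROBOT

A 6-joint arm with a two-finger parallel gripper is mounted at the origin on a cart in front of the work surface, level with it; the furniture and walls round the work are solid. World frame = base frame: x ahead of the robot, y to its left, z up, the work surface at z = 0. Lengths are in m, angles in rad, forces in N, time in s.
With the tool pointing down it reaches from about 0.275 to 0.875 m from the base axis. Payload 12.5 kg.
Tool frame: the origin (TCP) lies at the very end of the fingers, on their centre line; the grasp point (between the pads) lies 19 mm behind it; z points along the fingers, y is the line along which they close (so a half turn about z gives the same grasp; the last joint's range is limited). The gripper opens to 85 mm and grips with 20 to 120 N. Pads are 22 mm wide; open, the fingers measure 114 mm over their backs; the gripper's body (76 mm by 85 mm) begins 54 mm behind the grasp point. The pads swing forward as they close: fully open they stand 13 mm farther back than shut.
Start: joints at [1.103, 0.351, 1.652, -0, 1.139, -0.085], TCP at [0.205, 0.51, 0.231] pointing down, gripper open.
Joint ranges: [-2.75, 2.75], [-0.79, 2.1], [0.01, 2.65], [-1.57, 4.71], [0.07, 3.14], [-2.87, 2.87]. Speed limits (rad/s): [2.22, 2.22, 2.79, 3.14, 3.14, 3.14].

INTERFACE

Orientations are given as a 3x3 rotation matrix whose columns are the frame's x, y, z axes.
In Python, from bench import manip gives the robot as it stands. Calls block until the motion is done:
- manip.move_ptp(position, orientation): joint-space move of the TCP to a pose.
- manip.move_l(position, attitude=None, max_speed=0.15): straight line of the TCP; attitude=None keeps the orientation; max_speed is the mean speed in m/s.
- manip.move_j(angles): joint-space move.
- manip.set_gripper(opening, effort=None): opening from 0.0 (shut) to 1.0 (fully open); effort is the grip in N (None keeps the last); returns when the fingers have stopped.
- manip.dwell(seconds).
- manip.inverse_kinematics(position, orientation): joint angles nearest the present ones, or None.
- manip.grab_frame(name): name is "scene" or "top" or "wrist"; returns (picture, depth): 400x640x3 uint8, red, green, blue; 400x640 float32, m along the optical axis (not along the pixel's ray), 0 where there is no reading.
- manip.get_calibration(name): a dict with "camera_matrix" (3x3 intrinsics, pixels), "k1" (the pictures are not rectified: a ray, as slopes to the right and down, at radius r is drawn at 1 + k1 r^2 times it, then the intrinsics apply), "R" (3x3) and "t" (3): a world point X has camera coordinates R X + t. Camera axes: x right, y down, z forward; pixel columns grow to the right and rows downward; lengths in m; the calibration is good to about 2 mm. A picture is of the moment at which its call begins: read the wrist's pose just before it. get_calibration takes no time and is no camera call; for the wrist camera it gives the pose at the moment of the call.
A pose or a line that the arm cannot do raises manip.Unreachable and nothing moves.
- manip.sign_off(): hands the job in; it is judged then, once.
Trained networks look in the newest picture that a camera, given by its name, has taken for a name from the list of things; names that differ only in an ending like _2 or _b are one class to them, and where a whole thing is asked for, a point or a joint stands for the part that bears it (a point fixed in the world has none). Each returns a list of dicts, best first, with "confidence" (0 to 1); they miss things now and then, are a little off and sometimes report something else, mostly with a low value. They report only what shows in the picture. A call takes as long as a camera call.
- manip.look_for(camera, name): "at" ([x, y, z] in m, in world coordinates, good to about 4 mm: the middle of the surface that is visible of it).
Readings, each from a call of its own:
- manip.current_time(): time.
- manip.current_qpos(): joint angles.
- manip.current_joint_vel(): joint speeds.
- manip.current_joint_torque(): joint torques, N m.
- manip.current_ee_pos(): TCP position.
- manip.current_tcp_rot(): TCP orientation.
- manip.current_force(): force on the tool from outside, world axes, zero at the start.
- manip.current_ft_torque(): the same for the moment, N m.
- manip.current_grip_width(): opening from 0.0 (shut) to 1.0 (fully open).
- manip.current_grip_force(): force on a finger pad.
Only numpy, scipy, OpenCV 4.12 (cv2) and the standard library are available. Lean on these libraries where they do the work, as an engineer would, in place of code of your own. Each camera call takes 0.05 s, during which the arm holds its last target. There are 200 camera calls.

## Working session

There is one attempt and no reset: what is moved stays moved. The work goes in short steps, each a Python script; the robot and the scene stay as the last script left them, time stands still between calls to the robot, and variables do not carry over. Pictures are saved under pics/ and viewed, at most 10 in all, crops included, and the job is handed in when it is done.

```bash
mkdir -p pics; ls; python3 - <<'E'
from bench import manip as m
import cv2,numpy as np
for c in ("scene","top"):
    p,d=m.grab_frame(c); cv2.imwrite(f"pics/{c}0.png",p[:,:,::-1]); np.save(f"{c}0.npy",d)
    for n in ("stand","hook_seat","mouth","keeper_mark","handle","lantern","dock_floor","mug_2","glue_stick","tape_1","stapler","remote_1"):
        r=m.look_for(c,n); print(c,n,[(np.round(x["at"],3).tolist(),round(x["confidence"],2)) for x in r[:2]])
    k=m.get_calibration(c); print(k)
print(m.current_time(),m.current_force())
E
```

```text
pics
scene stand [([0.588, -0.227, 0.014], 0.97)]
scene hook_seat [([0.592, -0.221, 0.012], 0.79)]
scene mouth [([0.594, -0.224, 0.009], 0.65)]
scene keeper_mark [([0.521, 0.3, 0.083], 0.74), ([0.589, -0.219, 0.008], 0.71)]
scene handle [([0.54, -0.194, 0.098], 0.92)]
scene lantern [([0.543, -0.194, 0.096], 0.84)]
scene dock_floor [([0.591, -0.221, 0.015], 0.66)]
scene mug_2 [([0.519, 0.301, 0.082], 0.6)]
scene glue_stick [([0.738, 0.026, 0.055], 0.58)]
scene tape_1 [([0.496, -0.115, 0.028], 0.95)]
scene stapler [([0.738, 0.115, 0.026], 0.56)]
scene remote_1 [([0.586, -0.407, 0.017], 0.79), ([0.59, -0.226, 0.013], 0.36)]
{'camera_matrix': array([[503.82457195,   0.        , 313.30488035],
       [  0.        , 503.82457195, 199.1178181 ],
       [  0.        ,   0.        ,   1.        ]]), 'k1': -0.15779671951269003, 'R': array([[ 0.46474135, -0.88528446, -0.01693826],
       [-0.47267025, -0.23186751, -0.85018838],
       [ 0.74873113,  0.40312391, -0.52620605]]), 't': array([-0.37514045,  0.37899117,  0.88625037])}
top stand [([0.62, -0.208, 0.012], 0.72)]
top hook_seat [([0.616, 
[... 352 characters left out ...]
op glue_stick [([0.735, 0.03, 0.085], 0.48)]
top tape_1 [([0.51, -0.111, 0.045], 0.67), ([0.622, -0.209, 0.01], 0.35)]
top stapler [([0.748, 0.113, 0.043], 0.76)]
top remote_1 [([0.598, -0.416, 0.014], 0.63)]
{'camera_matrix': array([[362.25902179,   0.        , 317.78382074],
       [  0.        , 362.25902179, 201.5532116 ],
       [  0.        ,   0.        ,   1.        ]]), 'k1': -0.07462071978820506, 'R': array([[-1.05522353e-02, -9.99943935e-01,  8.81133542e-04],
       [-9.79100943e-01,  1.01532958e-02, -2.03121280e-01],
       [ 2.03100945e-01, -3.00610222e-03, -9.79153190e-01]]), 't': array([-0.09080691,  0.63206498,  1.15879262])}
1.3 [6.69249385e-01 2.23958716e-04 8.55928416e-01]
```

View pics/scene0.png

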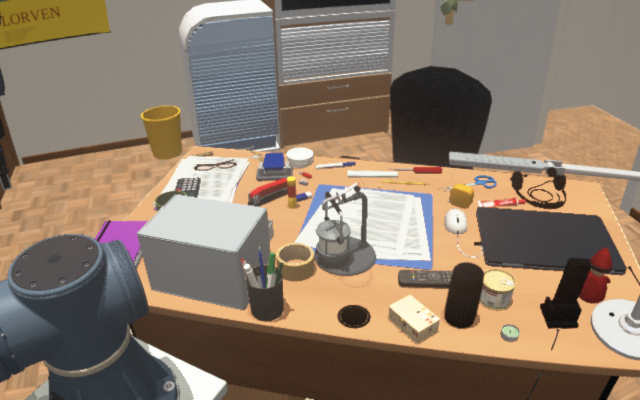

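View pics/top0.png

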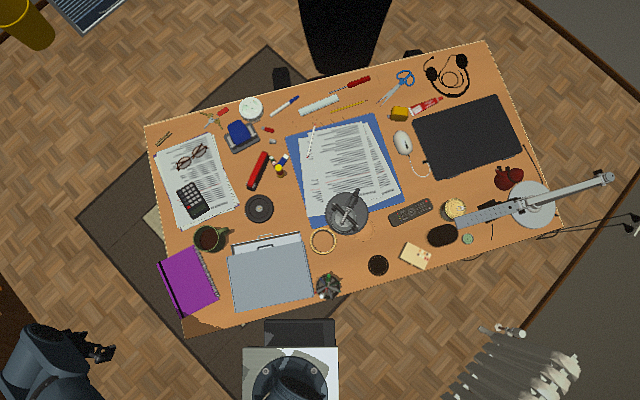

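The lantern hangs on the stand at (345,240) in scene and (345,205) in top; the dock is the black disc at (259,208) in top, behind the grey cabinet at (270,272). Next I go over it for a close wrist view.

```bash
cat > h.py <<'E'
from bench import manip as m
import cv2,numpy as np
DOWN=lambda a: np.array([[np.cos(a),np.sin(a),0],[np.sin(a),-np.cos(a),0],[0,0,-1.]])  # tool x at yaw a
def cloud(d,k):
    h,w=d.shape; u,v=np.meshgrid(np.arange(w),np.arange(h))
    uv=np.stack([u,v],-1).reshape(-1,1,2).astype(float)
    n=cv2.undistortPoints(uv,k["camera_matrix"],np.array([k["k1"],0,0,0,0.]))[:,0]
    z=d.reshape(-1,1); X=np.hstack([n*z,z]); return ((X-k["t"])@k["R"]).reshape(h,w,3)
def proj(P,k):
    return cv2.projectPoints(np.atleast_2d(P).astype(float),cv2.Rodrigues(k["R"])[0],k["t"],k["camera_matrix"],np.array([k["k1"],0,0,0,0.]))[0][:,0]
E
python3 - <<'E'
from h import *
print(m.get_calibration("wrist"),m.current_tcp_rot())
c=cloud(np.load("top0.npy"),m.get_calibration("top"))
s=(abs(c[...,0]-.6)<.12)&(abs(c[...,1]+.2)<.12)&(c[...,2]>.13)
print(np.round(c[s],3)[::max(1,s.sum()//60)].tolist())
s=(abs(c[...,0]-.45)<.25)&(abs(c[...,1]-.1)<.2)&(c[...,2]>.1); q=c[s]; print("cab",q.min(0),q.max(0))
m.move_l([.205,.51,.42],max_speed=.3)
m.move_ptp([.50,-.19,.46],DOWN(0))
k=m.get_calibration("wrist"); p,d=m.grab_frame("wrist"); cv2.imwrite("pics/w1.png",p[:,:,::-1]); np.save("w1.npy",d); np.savez("w1k.npz",**k)
print(k["R"],k["t"],-k["R"].T@k["t"],m.current_time(),m.current_qpos())
for n in ("stand","handle","lantern"):
    r=m.look_for("wrist",n); print(n,[(np.round(x["at"],3).tolist(),round(x["confidence"],2)) for x in r[:2]])
E
```

```text
{'camera_matrix': array([[347.03087176,   0.        , 324.50039265],
       [  0.        , 347.03087176, 201.17125849],
       [  0.        ,   0.        ,   1.        ]]), 'k1': -0.02323820532698928, 'R': array([[ 3.74294703e-01,  9.27309640e-01, -5.54528491e-04],
       [ 8.84149391e-01, -3.56693270e-01,  3.01744538e-01],
       [ 2.79612822e-01, -1.13431668e-01, -9.53388655e-01]]), 't': array([-0.54912871, -0.03882344,  0.38049603])} [[-9.27643100e-01  3.73467908e-01 -3.10097037e-06]
 [ 3.73467908e-01  9.27643100e-01 -1.13861503e-05]
 [-1.37576798e-06 -1.17203967e-05 -1.00000000e+00]]
[[0.654, -0.218, 0.157], [0.649, -0.217, 0.164], [0.646, -0.213, 0.166], [0.648, -0.227, 0.157], [0.642, -0.219, 0.168], [0.634, -0.211, 0.187], [0.631, -0.205, 0.188], [0.631, -0.217, 0.186], [0.629, -0.208, 0.185], [0.629, -0.203, 0.169], [0.625, -0.214, 0.185], [0.625, -0.206, 0.174], [0.623, -0.203, 0.168], [0.622, -0.215, 0.174], [0.619, -0.209, 0.17], [0.616, -0.206, 0.171], [0.613, -0.203, 0.172], [0.61, -0.2, 0.17], [0.608, -0.144, 0.167], [0.606, -0.202, 0.172], [0.604, -0.147, 0.169], [0.60
[... 926 characters left out ...]
.54, -0.166, 0.182], [0.541, -0.206, 0.175], [0.537, -0.206, 0.178], [0.535, -0.209, 0.172], [0.532, -0.216, 0.17], [0.529, -0.218, 0.171]]
cab [ 0.28054542 -0.098386    0.10010916] [0.54308715 0.29049121 1.26310135]
[[ 4.77969226e-04 -9.99999729e-01  5.59558052e-04]
 [-9.53595532e-01 -2.87311792e-04  3.01090484e-01]
 [-3.01090241e-01 -6.77504043e-04 -9.53595411e-01]] [-0.19038843  0.36849959  0.74844402] [ 0.57683975 -0.18977543  0.60286759] 4.8083 [-4.49111452e-01  1.92740853e-01  1.31288521e+00  5.42937746e-05
  1.63601904e+00  1.12043709e+00]
stand [([0.62, -0.21, 0.011], 0.73)]
handle [([0.57, -0.178, 0.103], 0.68), ([0.618, -0.206, 0.008], 0.28)]
lantern [([0.569, -0.18, 0.104], 0.79)]
```

View pics/w1.png

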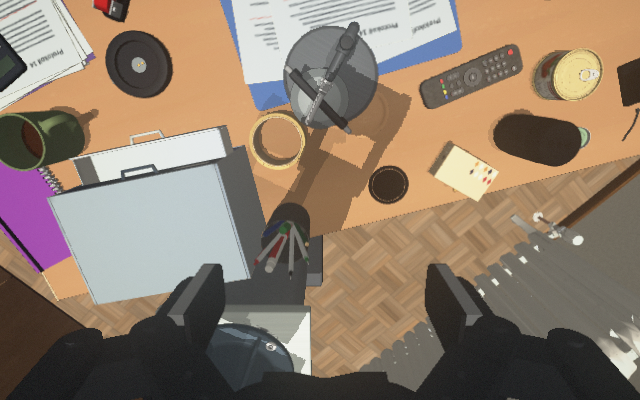

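The wrist view shows the stand at (330,75), with the bar running diagonally from (290,70) to (350,130) and the hook crossing it. The bar isn't square to the hook. I'll go closer and fit both.

```bash
python3 - <<'E'
from h import *
m.move_l([.59,-.19,.35],max_speed=.3)
k=m.get_calibration("wrist"); p,d=m.grab_frame("wrist"); np.save("w2.npy",d); np.savez("w2k.npz",**k)
cv2.imwrite("w2full.png",p[:,:,::-1])
uv=proj([.58,-.185,.18],k)[0].astype(int); print(uv)
x0=max(0,min(640-200,uv[0]-100)); y0=max(0,min(400-150,uv[1]-75))
cv2.imwrite("pics/w2.png",cv2.resize(p[y0:y0+150,x0:x0+200,::-1],(800,600),interpolation=cv2.INTER_CUBIC)); print(x0,y0,m.current_time())
c=cloud(d,k); g=p.max(2)
# bar: z .160-.184 near line
a=np.array([.568,-.181]); dd=np.array([.73,.68]); dd/=np.linalg.norm(dd)
P=c.reshape(-1,3); 
for it in range(4):
    r=P[:,:2]-a; n=np.array([-dd[1],dd[0]]); t=r@dd; o=r@n
    s=(abs(t)<.05)&(abs(t)>.014)&(abs(o)<(.012 if it<2 else .007))&(P[:,2]>.160)&(P[:,2]<.187)
    Q=P[s][:,:2]; vx=cv2.fitLine(Q.astype(np.float32),cv2.DIST_HUBER,0,.001,.001).ravel(); 
    dd=vx[:2].astype(float); dd*=np.sign(dd[0]); a=a+n*((vx[2:]-a)@n)
    print("bar",s.sum(),a,dd,np.degrees(np.arctan2(dd[1],dd[0])),np.median(P[s][:,2]))
n=np.array([-dd[1],dd[0]]); r=P[:,:2]-a; s=(abs(r@n)<.008)&(P[:,2]>.155)&(P[:,2]<.187)&(abs(r@dd)<.07); print("bar extent",np.percentile(r[s]@dd,[0,1,5,50,95,99,100]))
# base disc
s=(P[:,2]>.004)&(P[:,2]<.018)&(np.linalg.norm(P[:,:2]-[.617,-.207],axis=1)<.09); q=P[s][:,:2].astype(np.float32)
print("base",cv2.minEnclosingCircle(q),s.sum())
s=(P[:,2]>.155)&(P[:,2]<.215)&(abs(P[:,0]-.6)<.1)&(abs(P[:,1]+.2)<.1)&((abs(r@n)>.012))
print(np.round(P[s][::max(1,s.sum()//40)],3).tolist())
E
```

```text
[318 188]
218 113 5.6333
bar 753 [ 0.56882668 -0.18188746] [0.70400548 0.71019459] 45.250747758796386 0.17656664257654514
bar 750 [ 0.56878118 -0.18184237] [0.70616788 0.70804447] 45.07602873437288 0.1765663705177274
bar 750 [ 0.56877637 -0.18183756] [0.70616788 0.70804447] 45.07602873437288 0.1765663705177274
bar 750 [ 0.56877637 -0.18183756] [0.70616788 0.70804447] 45.07602873437288 0.1765663705177274
bar extent [-0.05786384 -0.05437048 -0.04683396  0.00500617  0.04865847  0.0536015
  0.0555253 ]
base ((0.6170461177825928, -0.20699188113212585), 0.09003452956676483) 8702
[[0.655, -0.222, 0.155], [0.651, -0.223, 0.162], [0.649, -0.218, 0.164], [0.647, -0.226, 0.163], [0.645, -0.215, 0.167], [0.643, -0.22, 0.169], [0.641, -0.22, 0.17], [0.639, -0.221, 0.17], [0.638, -0.221, 0.171], [0.636, -0.221, 0.172], [0.634, -0.221, 0.173], [0.634, -0.218, 0.187], [0.632, -0.216, 0.187], [0.63, -0.212, 0.186], [0.627, -0.207, 0.172], [0.628, -0.22, 0.186], [0.626, -0.216, 0.187], [0.625, -0.213, 0.188], [0.623, -0.212, 0.186], [0.617, -0.201, 0.165], [0.616, -0.209, 0.17], [0.613, -0.205, 0.17], [0.61, -0.201, 0.169], [0.607, -0.196, 0.168], [0.605, -0.204, 0.169], [0.602, -0.198, 0.169], [0.599, -0.192, 0.168], [0.597, -0.202, 0.168], [0.598, -0.196, 0.185], [0.596, -0.199, 0.183], [0.59, -0.187, 0.171], [0.591, -0.193, 0.184], [0.589, -0.198, 0.184], [0.584, -0.188, 0.175], [0.582, -0.188, 0.178], [0.579, -0.191, 0.182], [0.551, -0.17, 0.165], [0.555, -0.176, 0.189], [0.549, -0.168, 0.184], [0.547, -0.172, 0.187], [0.541, -0.168, 0.184]]
```

View pics/w2.png

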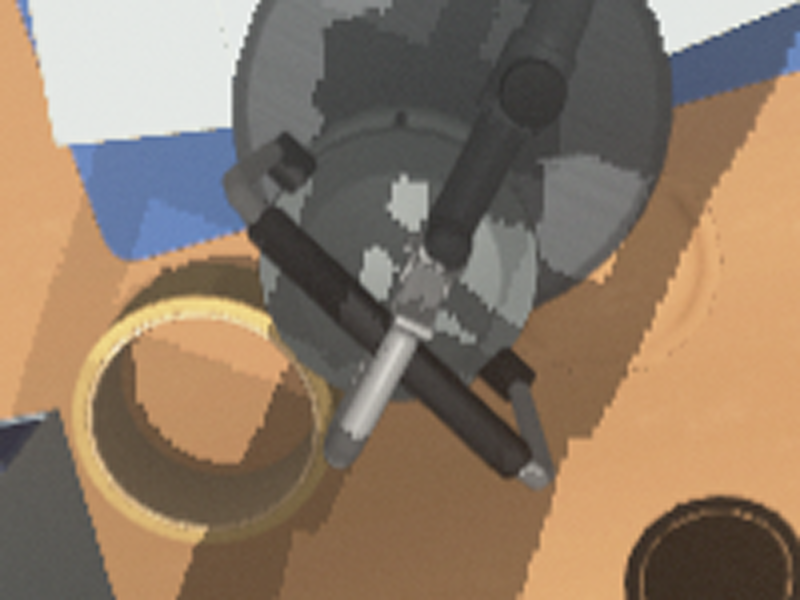

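The crop shows the bar from (260,225) to (525,465), the nose from (340,450) to (405,320), the keeper at (425,290) and the arm going up to the right. The bar is about 17° off square to the hook, so I'll square it after gripping. Next: fit the hook line, look at the dock from close up and check IK.

```bash
python3 - <<'E'
from h import *
k=dict(np.load("w2k.npz")); P=cloud(np.load("w2.npy"),k).reshape(-1,3)
a=np.array([.5688,-.1818]); th=np.radians(-27.9); 
r=P[:,:2]-a; bn=np.array([-.708,.706])
for i in range(3):
    u=np.array([np.cos(th),np.sin(th)]); v=np.array([-u[1],u[0]])
    s=(P[:,2]>.15)&(P[:,2]<.2)&(abs(r@v)<.008)&(abs(r@bn)>.009)&(r@u>-.05)&(r@u<.12)&((r@u<0)|(r@u>.03))
    f=cv2.fitLine(P[s][:,:2].astype(np.float32),cv2.DIST_HUBER,0,.001,.001).ravel().astype(float); d=f[:2]*np.sign(f[0]); th=np.arctan2(d[1],d[0])
    print("hook",s.sum(),np.degrees(th),"offset of bar mid from line",(a-f[2:])@np.array([-d[1],d[0]]))
nt=(abs(r@v)<.005)&(P[:,2]>.181)&(P[:,2]<.194)&(r@u<.03)
print("nose along-x rel bar", np.percentile(r[nt]@u,[0,2,50,98,100]))
s=(abs(r@v)<.012)&(P[:,2]>.14)&(r@u>.0)&(r@u<.06)
b=((r[s]@u)/.003).astype(int)
for q in range(20):
    if (b==q).any(): print(q*3,np.round(np.percentile(P[s][b==q][:,2],[5,50,95]),3),end="; ")
m.move_l([.60,.10,.35],max_speed=.3)
k=m.get_calibration("wrist"); p,d=m.grab_frame("wrist"); c=cloud(d,k).reshape(-1,3)
print(m.look_for("wrist","dock_floor")[:1])
for z0,z1 in((.013,.024),):
    s=(c[:,2]>z0)&(c[:,2]<z1)&(np.linalg.norm(c[:,:2]-[.619,.109],axis=1)<.062)
    print("dock",s.sum(),cv2.minEnclosingCircle(c[s][:,:2].astype(np.float32)),np.median(c[s],0),c[s].min(0),c[s].max(0))
s=(c[:,2]>.005)&(c[:,2]<.0125)&(np.linalg.norm(c[:,:2]-[.619,.109],axis=1)<.045)
print("floor",s.sum(),cv2.minEnclosingCircle(c[s][:,:2].astype(np.float32)),np.median(c[s],0))
cv2.imwrite("pics/w3.png",p[:,:,::-1])
g=[.545,-.206,.25]
for y in (45,225,62,242): 
    for w in ([.545,-.206,.25],[.6,.08,.33]): print(y,m.inverse_kinematics(w,DOWN(np.radians(y))))
print(m.current_time())
E
```

```text
hook 1321 -27.18149181520054 offset of bar mid from line -9.274501050791223e-05
hook 1330 -27.42542293764017 offset of bar mid from line -0.0009340361070928997
hook 1330 -27.09851372806255 offset of bar mid from line -0.0001152427682444973
nose along-x rel bar [-0.03116021 -0.02950857 -0.00340724  0.02908146  0.02996356]
0 [0.173 0.178 0.189]; 3 [0.173 0.178 0.189]; 6 [0.169 0.178 0.192]; 9 [0.182 0.193 0.195]; 12 [0.178 0.182 0.193]; 15 [0.173 0.176 0.18 ]; 18 [0.166 0.171 0.175]; 21 [0.164 0.167 0.171]; 24 [0.165 0.184 0.186]; 27 [0.184 0.427 0.432]; 30 [0.181 0.43  0.433]; 33 [0.18  0.43  0.433]; 36 [0.172 0.43  0.433]; 39 [0.169 0.431 0.433]; 42 [0.166 0.17  0.172]; 45 [0.17  0.437 0.439]; 48 [0.169 0.435 0.439]; 51 [0.166 0.17  0.171]; 54 [0.166 0.17  0.171]; 57 [0.167 0.17  0.173]; [{'at': [0.6199, 0.1109, 0.0121], 'confidence': 0.9}]
dock 2211 ((0.6190465688705444, 0.11048518866300583), 0.05176283046603203) [0.62346337 0.10918993 0.01815787] [0.56875829 0.05898891 0.01302767] [0.66900778 0.1594967  0.02122792]
floor 2113 ((0.6186960339546204, 0.10959535092115402), 0.0358349047601223) [0.6196206  0.10966858 0.00949316]
45 [-4.41277254e-01  3.92184155e-01  1.54313362e+00 -4.44089210e-16
  1.20627488e+00  3.44120909e-01]
45 [ 5.56556117e-02  3.77519832e-01  1.36941401e+00 -4.44089210e-16
  1.39465881e+00  8.41053775e-01]
225 [-4.41277254e-01  3.92184155e-01  1.54313362e+00 -4.44089210e-16
  1.20627488e+00 -2.79747174e+00]
225 [ 5.56556117e-02  3.77519832e-01  1.36941401e+00 -4.44089210e-16
  1.39465881e+00 -2.30053888e+00]
62 [-4.41277254e-01  3.92184155e-01  1.54313362e+00 -4.44089210e-16
  1.20627488e+00  4.74149363e-02]
62 [ 5.56556117e-02  3.77519832e-01  1.36941401e+00 -4.44089210e-16
  1.39465881e+00  5.44347802e-01]
242 None
242 [ 5.56556117e-02  3.77519832e-01  1.36941401e+00 -4.44089210e-16
  1.39465881e+00 -2.59724485e+00]
6.85
```

View pics/w3.png

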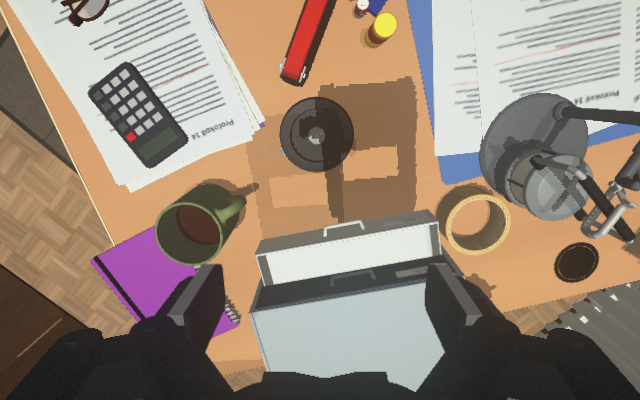

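The dock is the black disc at (317,135) with nothing in it. The open drawer at (345,240) and the mug at (200,225) are nearby. Now I grip the bar on its −y side.

```bash
cat > log.py <<'E'
E
python3 - <<'E'
from h import *
R=DOWN(np.radians(45.1)); g=np.array([.5688,-.1818])-.034*np.array([.706,.708])
m.set_gripper(.45,60)
m.move_ptp([*g,.27],R); print(m.current_force())
m.move_l([*g,.154],max_speed=.1)
m.dwell(.2); f0=m.current_force(); t0=m.current_ft_torque(); print("free",f0,t0)
m.set_gripper(0.0,80); m.dwell(.3)
print("grip",m.current_grip_width(),m.current_grip_force(),m.current_force()-f0,m.current_ft_torque()-t0,m.current_ee_pos(),m.current_time())
np.save("f0.npy",f0)
k=m.get_calibration("wrist"); p,d=m.grab_frame("wrist"); cv2.imwrite("pics/w4.png",p[:,:,::-1])
E
```

```text
[ 0.07997402 -0.08546294 -0.83049239]
free [-0.20358772  0.02623877 -0.11155784] [ 0.03631072 -0.02055036  0.00327783]
grip 0.09960406702816213 78.18211197853088 [0.36882397 1.19071239 1.71267166] [0.15432321 0.00070779 0.0179856 ] [ 0.54486276 -0.20585902  0.15407974] 10.775
```

View pics/w4.png

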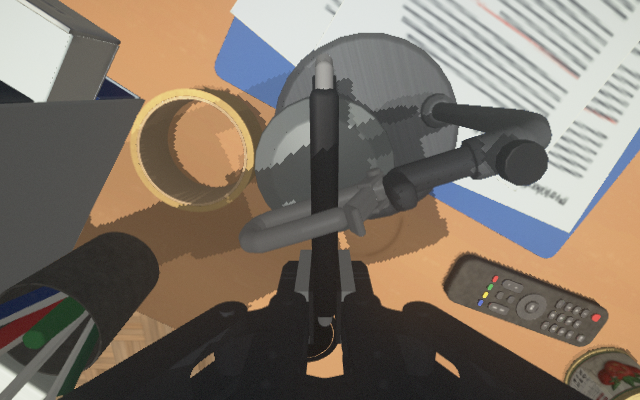

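Gripped: the bar runs straight down the image at column 325 between the pads, clear of the hook. Next: lift 1.5 mm and square up, watching the forces.

```bash
python3 - <<'E'
from h import *
f0=np.load("f0.npy"); th=np.radians(-27.4); u=np.array([np.cos(th),np.sin(th)]); v=np.array([-u[1],u[0]])
def F(): m.dwell(.08); f=m.current_force()-f0; return np.round([f[:2]@u,f[:2]@v,f[2]],2)
p=m.current_ee_pos()
for z in (.0005,.001,.0015): m.move_l([p[0],p[1],p[2]+z],max_speed=.02); print("lift",z,F())
a0=45.1; d=lambda a: np.array([np.cos(np.radians(a)),np.sin(np.radians(a))]); C=p[:2]+.034*d(a0)
for a in np.linspace(a0,62.6,6)[1:]:
    q=C-.034*d(a); m.move_l([*q,p[2]+.0015],DOWN(np.radians(a)),max_speed=.02); print("rot",round(a,1),F())
print("torque",m.current_ft_torque(),m.current_ee_pos(),m.current_time(), "C rel",C)
E
```

```text
lift 0.0005 [-0.7   0.48 -0.49]
lift 0.001 [-0.09 -0.27 -2.16]
lift 0.0015 [ 0.72 -0.11 -2.86]
rot 48.6 [-0.17  0.28 -2.29]
rot 52.1 [ 1.22  0.46 -2.49]
rot 55.6 [-0.54 -0.01 -2.18]
rot 59.1 [ 0.22  0.03 -2.29]
rot 62.6 [ 0.44  0.26 -2.8 ]
torque [-0.04139208  0.0583975  -0.01191843] [ 0.55315182 -0.21189652  0.15558235] 13.4917 C rel [ 0.56888813 -0.18178872]
```

```bash
cat >> h.py <<'E'
try: f0=np.load("f0.npy")
except Exception: pass
th=np.radians(-27.4); u=np.array([np.cos(th),np.sin(th)]); v=np.array([-u[1],u[0]])
def F(n=4,t=.025):
    l=[]
    for i in range(n): m.dwell(t); f=m.current_force()-f0; l.append([f[:2]@u,f[:2]@v,f[2]])
    return np.round(np.mean(l,0),2)
S=np.array([.617,-.207])
E
python3 - <<'E'
from h import *
p=m.current_ee_pos(); s=0; base=F()
print("base",base)
while s<.026:
    s+=.001 if s<.006 else .0005
    m.move_l([*(p[:2]+s*u),p[2]],max_speed=.02); f=F()-base; print(round(s*1e3,1),f)
    if f[0]<-7 or abs(f[2])>3 : break
print(m.current_ee_pos(),m.current_time(), "handle stand x", (m.current_ee_pos()[:2]+.034*np.array([np.cos(np.radians(62.6)),np.sin(np.radians(62.6))])-S)@u)
E
```

```text
base [ 0.07  0.04 -2.91]
1.0 [0.41 0.22 0.49]
2.0 [ 0.11 -0.23  0.43]
3.0 [-0.12 -0.09  0.49]
4.0 [ 0.49 -0.14  0.18]
5.0 [ 0.39 -0.18  0.22]
6.0 [-0.06 -0.22  0.48]
6.5 [ 0.48 -0.1   0.32]
7.0 [0.06 0.07 0.5 ]
7.5 [-0.19  0.13  0.27]
8.0 [-1.42  0.25  0.23]
8.5 [-2.36  0.18 -0.09]
9.0 [-2.32 -0.28  0.26]
9.5 [-2.43  0.11  0.32]
10.0 [-2.56 -0.51  0.37]
10.5 [-2.12  0.29  0.37]
11.0 [-2.13 -0.18  0.6 ]
11.5 [-2.93  0.23  0.78]
12.0 [-2.95  0.06  0.83]
12.5 [-2.72 -0.06  0.68]
13.0 [-3.44  0.13  0.58]
13.5 [-3.39  0.03  1.18]
14.0 [-3.06 -0.09  1.21]
14.5 [-3.15 -0.11  1.58]
15.0 [-3.17  0.    1.79]
15.5 [-3.48  0.4   1.8 ]
16.0 [-3.53  0.16  2.61]
16.5 [-5.71  0.04  3.23]
[ 0.56753391 -0.21936047  0.15554011] 23.0417 handle stand x -0.038228469418758536
```

```bash
python3 - <<'E'
from h import *
from scipy.optimize import least_squares
C=np.array([.5689,-.1818])
for kk,dd in (("w2k.npz","w2.npy"),("w1k.npz","w1.npy")):
    P=cloud(np.load(dd),dict(np.load(kk))).reshape(-1,3); c=C+.04*u
    for it in range(6):
        r=P[:,:2]-c; s=(P[:,2]>.007)&(P[:,2]<.015)&(np.linalg.norm(r,axis=1)<(.1 if it<2 else .086)); q=P[s][:,:2]; r=q-c
        a=(np.degrees(np.arctan2(r[:,1],r[:,0]))//5).astype(int); R=np.linalg.norm(r,axis=1)
        e=np.array([q[a==i][np.argsort(R[a==i])[-3]] for i in np.unique(a) if (a==i).sum()>20]); 
        c=least_squares(lambda x: np.linalg.norm(e-x,axis=1)-.0775,c,loss="soft_l1",f_scale=.001).x
    res=np.linalg.norm(e-c,axis=1)-.0775
    print("base",c,len(e),np.median(abs(res)),"bar start in stand",(C-c)@u,(C-c)@v)
    s=(P[:,2]>.03)&(P[:,2]<.15)&(abs((P[:,:2]-C)@v)<.012)&((P[:,:2]-C)@u>.06)&((P[:,:2]-C)@u<.12)
    print("post", s.sum(), np.median(P[s],0) if s.any() else 0, ((P[s][:,:2]-C)@u).mean() if s.any() else 0)
p=m.current_ee_pos(); print(F()); 
for i in (1,2): m.move_l([p[0],p[1],p[2]+.0004*i],max_speed=.02); print(F(),m.current_time())
E
```

```text
base [ 0.60033899 -0.19576429] 51 0.0011933989474560286 bar start in stand -0.034338388746619986 -0.002070502958139828
post 114 [ 0.65641726 -0.22059146  0.11498604] 0.09546920457232282
base [ 0.61704078 -0.20274232] 52 0.004075226704506919 bar start in stand -0.05237777454845205 -0.0035614595728702195
post 5 [ 0.65519503 -0.22142182  0.14955597] 0.0959914192154448
[-5.51 -0.    0.28]
[-4.06  0.11 -2.45] 23.4917
[-4.02  0.25 -4.98] 23.8417
```

The fixed base fit puts the bar at about −0.018 in the stand frame. The Fx jump and the travel both match the keeper's stop. I'll confirm that, ease off and lift while watching the forces.

```bash
python3 - <<'E'
from h import *
p=m.current_ee_pos(); z=p[2]-.0004; m.move_l([p[0],p[1],z],max_speed=.02); print("z back",F(),z)
s=0; last=F()[0]
while s<.003:
    s+=.0003; m.move_l([*(p[:2]+s*u),z],max_speed=.02); f=F(); print(round(s*1e3,1),f)
    if f[0]<-8: break
m.dwell(.1); e=p[:2]+(s-.0011)*u
m.move_l([*e,z],max_speed=.02); print("eased",F(),m.current_time())
np.save("e.npy",np.array([*e,z]))
for dz in np.arange(.001,.0045,.001):
    m.move_l([*e,z+dz],max_speed=.02); f=F(); print("up",dz,f)
    if f[2]<-7 or f[2]>2 or abs(f[0])>8: print("STOP"); break
print(m.current_ee_pos(),m.current_time())
E
```

```text
z back [-4.65  0.61 -2.46] 0.15574685366579732
0.3 [-6.15  0.18 -1.87]
0.6 [-7.36  0.04 -1.46]
0.9 [-8.12 -0.62 -0.34]
eased [-3.84  0.11 -2.17] 25.7917
up 0.001 [-3.17 -0.16 -3.47]
up 0.002 [-2.96 -0.22 -3.23]
up 0.003 [-2.67 -0.1  -3.03]
up 0.004 [-2.85 -0.1  -3.46]
[ 0.56730814 -0.21926355  0.15984501] 27.1917
```

```bash
python3 - <<'E'
from h import *
p=m.current_ee_pos(); e=p[:2]-.0007*u
m.move_l([*e,p[2]],max_speed=.02); print("eased",F())
z=np.load("e.npy")[2]; ok=True
for dz in np.arange(.006,.0425,.002):
    m.move_l([*e,z+dz],max_speed=.04); f=F(3,.02); print("up",round(dz,3),f)
    if f[2]<-7 or f[2]>2 or abs(f[0])>7: print("STOP"); ok=False; break
print(ok,m.current_ee_pos(),m.current_time())
E
```

```text
eased [-1.95  0.07 -3.89]
up 0.006 [-2.43 -0.17 -2.92]
up 0.008 [-1.97  0.31 -1.52]
up 0.01 [-1.97  0.47 -2.18]
up 0.012 [-1.3  -0.06 -1.65]
up 0.014 [-1.07 -0.07 -1.97]
up 0.016 [-1.5  -0.13 -1.47]
up 0.018 [-1.4   0.26 -1.49]
up 0.02 [-1.85  0.11 -1.9 ]
up 0.022 [-1.55  0.13 -1.82]
up 0.024 [-1.48 -0.61 -1.23]
up 0.026 [-1.58  0.22 -0.47]
up 0.028 [-0.97 -0.23 -0.97]
up 0.03 [ 0.29  0.21 -3.2 ]
up 0.032 [ 0.38 -0.26 -2.5 ]
up 0.034 [ 0.35  0.57 -2.56]
up 0.036 [ 0.38  0.18 -2.65]
up 0.038 [-0.12 -0.18 -2.63]
up 0.04 [ 0.28 -0.36 -3.15]
up 0.042 [ 0.29  0.02 -2.1 ]
True [ 0.566718   -0.2189476   0.19782422] 33.2417
```

The bar is out of the hook. Next I move forward over the nose, raise, and carry to above the dock, then look.

```bash
python3 - <<'E'
from h import *
p=m.current_ee_pos()
for s in (.03,.06,.100):
    m.move_l([*(p[:2]-s*u),p[2]],max_speed=.06); f=F(2,.02); print(s,f)
    assert abs(f[0])<4 and abs(f[1])<4 and -5<f[2]<0
q=p[:2]-.100*u; zt=.154-.020+.18
m.move_l([*q,zt],max_speed=.15); print(F(),m.current_time())
D=np.array([.6188,.110]); a=np.radians(62.6); g=D-.034*np.array([np.cos(a),np.sin(a)])
m.move_l([*g,zt],max_speed=.12); m.dwell(.3); print(F(),m.current_ee_pos(),m.current_time())
k=m.get_calibration("wrist"); P,d=m.grab_frame("wrist"); cv2.imwrite("pics/w5.png",P[:,:,::-1])
np.save("w5.npy",d); np.savez("w5k.npz",**k)
c=cloud(d,k).reshape(-1,3); r=c[:,:2]-D
dd=np.array([np.cos(a),np.sin(a)]); n=np.array([-dd[1],dd[0]])
s=(abs(r@n)<.02)&(abs(r@dd)<.062)&(r@dd>-.02)&(c[:,2]>.30)
b=r[s]; print("bar n-offset",np.polyfit(b@dd,b@n,1),"z slope",np.polyfit(b@dd,c[s][:,2],1),np.percentile(b@dd,[1,99]))
s=(np.linalg.norm(r,axis=1)<.06)&(c[:,2]>.2)&(c[:,2]<.275); print("body",s.sum(),np.percentile(c[s],[1,50,99],axis=0))
E
```

```text
0.03 [ 0.74  0.23 -2.3 ]
0.06 [ 0.35  0.32 -2.14]
0.1 [ 0.06  0.63 -3.1 ]
[ 0.05 -0.2  -2.79] 36.4833
[ 0.42  0.01 -2.64] [0.60316023 0.07980007 0.31401334] 39.3833
bar n-offset [0.00082569 0.00022442] z slope [-0.32734226  0.37502271] [-0.01934389  0.05181806]
body 11380 [[0.57968546 0.07107254 0.25577995]
 [0.61934069 0.11226485 0.26423507]
 [0.65658517 0.14884379 0.26737848]]
```

View pics/w5.png

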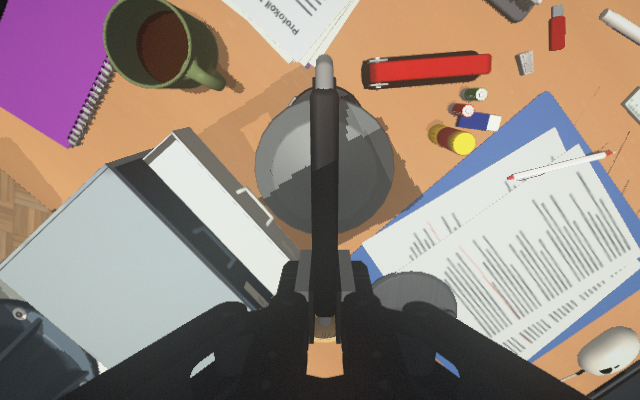

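The lantern hangs over the dock. The cap is at (325,165) and the bar still runs down column 325. I'll check its tilt and axis position before lowering.

```bash
python3 - <<'E'
from h import *
c=cloud(np.load("w5.npy"),dict(np.load("w5k.npz"))).reshape(-1,3); D=np.array([.6188,.110]); a=np.radians(62.6)
dd=np.array([np.cos(a),np.sin(a)]); n=np.array([-dd[1],dd[0]]); r=c[:,:2]-D
s=(np.linalg.norm(r,axis=1)<.056)&(c[:,2]>.235)&(c[:,2]<.280); q=c[s]; A=np.c_[r[s]@dd,r[s]@n]
print("body circle (along,perp)",cv2.minEnclosingCircle(A.astype(np.float32)), np.percentile(A,[.5,99.5],axis=0))
for lo in (.255,.261,.265):
    t=q[:,2]>lo; print(lo,t.sum(),cv2.minEnclosingCircle(A[t].astype(np.float32)),np.linalg.lstsq(np.c_[A[t],np.ones(t.sum())],q[t][:,2],rcond=None)[0])
s=(abs(r@n)<.004)&(r@dd>.0)&(r@dd<.044)&(c[:,2]>.30); print("bar z fit",np.polyfit(r[s]@dd,c[s][:,2],1))
s=(abs(r@n)<.008)&(r@dd>.03)&(r@dd<.08)&(c[:,2]>.29); print("far end",np.percentile(r[s]@dd,[50,90,99,100]))
E
```

```text
body circle (along,perp) ((0.003883341560140252, 0.0006928865914233029), 0.04668464511632919) [[-0.03859817 -0.03897222]
 [ 0.04428983  0.03968457]]
0.255 11294 ((0.003883341560140252, 0.0006928865914233029), 0.04668464511632919) [-0.02663547  0.00216134  0.26329063]
0.261 8379 ((0.00520966574549675, 0.0016735943499952555), 0.04376146197319031) [-0.00805019  0.00113757  0.26468706]
0.265 4208 ((-0.001334572210907936, 0.00037024644552730024), 0.03142889589071274) [-7.02503589e-04 -1.94394987e-05  2.65940018e-01]
bar z fit [2.36050806 0.30143068]
far end [0.0424368  0.04915867 0.05462239 0.05569591]
```

```bash
python3 - <<'E'
from h import *
p=m.current_ee_pos()
m.move_l([p[0],p[1],.163],max_speed=.1); b=F(6); print(b,m.current_time())
z=.155
while z>.139:
    m.move_l([p[0],p[1],z],max_speed=.04); f=F(3,.02)-b; print(round(z,4),f, m.current_ft_torque().round(3))
    if f[2]>4 or np.hypot(f[0],f[1])>5: break
    z-=.001 
print(m.current_ee_pos(),m.current_time())
E
```

```text
[-0.21 -0.   -2.67] 41.2417
0.155 [ 0.8  -0.46  0.77] [-0.116 -0.014  0.023]
0.154 [0.34 0.08 0.23] [-0.082  0.022 -0.042]
0.153 [0.67 0.23 0.49] [-0.08   0.075  0.011]
0.152 [ 0.35 -0.69 -0.49] [-0.058  0.035  0.019]
0.151 [ 0.42  0.14 -0.04] [-0.106  0.039  0.068]
0.15 [ 0.48  0.32 -0.18] [-0.042 -0.042  0.053]
0.149 [ 0.26 -0.05  0.46] [-0.059  0.049 -0.068]
0.148 [ 0.53 -0.26  0.13] [-0.041  0.031 -0.007]
0.147 [ 0.18 -0.4   0.3 ] [-0.086  0.032  0.011]
0.146 [ 0.73 -0.1  -0.17] [-0.079  0.015  0.001]
0.145 [1.06 0.58 0.23] [-0.021 -0.099  0.018]
0.144 [0.63 0.67 0.22] [-0.01  -0.069 -0.022]
0.143 [ 0.62 -1.9   6.69] [-0.309  0.136  0.031]
[0.60342703 0.07969384 0.14354086] 45.2417
```

The foot is on the floor at the expected height. Now I release, retreat straight up and check.

```bash
python3 - <<'E'
from h import *
m.dwell(.2); m.set_gripper(.4,20); m.dwell(.2); p=m.current_ee_pos(); print(m.current_force()-f0)
m.move_l([p[0],p[1],.33],max_speed=.1); m.dwell(.2)
k=m.get_calibration("wrist"); P,d=m.grab_frame("wrist"); cv2.imwrite("pics/w6.png",P[:,:,::-1]); c=cloud(d,k).reshape(-1,3)
D=np.array([.6188,.110]); r=c[:,:2]-D
s=(np.linalg.norm(r,axis=1)<.045)&(c[:,2]>.094)&(c[:,2]<.10); print("cap",s.sum(),cv2.minEnclosingCircle(c[s][:,:2].astype(np.float32)),np.linalg.lstsq(np.c_[r[s],np.ones(s.sum())],c[s][:,2],rcond=None)[0],m.current_time())
s=(np.linalg.norm(r,axis=1)<.07)&(c[:,2]>.14)&(c[:,2]<.18); print("bar top z",np.median(c[s],0))
E
```

```text
[ 0.43431283 -0.27884938 -0.19397157]
cap 1771 ((0.6189056038856506, 0.10836895555257797), 0.03365635871887207) [-0.00106147 -0.00043168  0.09541469] 48.275
bar top z [0.62038577 0.11257914 0.1658182 ]
```

View pics/w6.png

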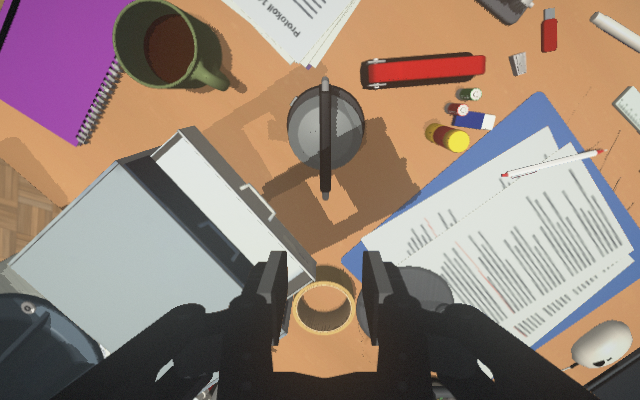

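The lantern stands upright in the dock at (325,128) and the gripper is clear. Cap and bar heights match full seating, so I hand it in.

```bash
python3 -c "
from bench import manip as m
print(m.sign_off())"
```

```text
the job is handed in; nothing more can be done
None
```

The lantern is on charge: I pressed the keeper back with the handle (peak force read at the wrist about 8 N), lifted the bar out of the hook, set the lantern upright in the dock and let go. The job is handed in at about 48 s; the hand-in returned no verdict.

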